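# Roll a tea tin up to the stamping stop

### The arm

A 6-joint arm with a two-finger parallel gripper is mounted at the origin on a cart in front of the work surface, level with it; the furniture and walls round the work are solid. World frame = base frame: x ahead of the robot, y to its left, z up, the work surface at z = 0. Lengths are in m, angles in rad, forces in N, time in s.
With the tool pointing down it reaches from about 0.375 to 0.9 m from the base axis. Payload 3.1 kg.
Tool frame: the origin (TCP) lies on the centre line of the jaws, within the pads' length; the fingertips stand robot.tip_reach ahead of it and the grasp point (between the pads) lies 8 mm behind it (robot.tip_reach is the distance from the TCP to the fingertips, in m); z points along the fingers, y is the line along which they close (so a half turn about z gives the same grasp; the last joint's range is limited). The gripper opens to 87 mm and grips with 3 to 60 N. Pads are 19 mm wide; open, the fingers measure 117 mm over their backs; the gripper's body (75 mm by 190 mm) begins 51 mm behind the grasp point.
Start: joints at [1.151, 0.527, 1.433, -0, 1.181, -0.178], TCP at [0.149, 0.607, 0.234] pointing down, gripper open.
Joint ranges: [-3.08, 3.08], [-0.75, 2.2], [0.22, 2.44], [-1.43, 4.57], [0, 2.65], [-2.85, 2.85]. Speed limits (rad/s): [2.79, 2.79, 3.14, 3.14, 3.14, 3.14].

### API

Orientations are given as a unit quaternion [x, y, z, w].
In Python, from rig import robot gives the robot as it stands.
- The arm moves only by the tool jog_arm, never from a script. Its argument "motion" is one flat list of numbers, 7 for each row, row after row: the shift along the tool's x, y, z scaled (see below), then the turn, a rotation vector about the tool's x, y, z scaled (see below), then the gripper's target within -1 to 1 (shut at 1, half-way at 0, fully open at -1). In form: [x, y, z, rx, ry, rz, hand, x, y, z, rx, ry, rz, hand, ...]. A call has 1 to 12 rows; each row shifts and turns the commanded pose from where the row before left it, along the tool's axes as they then stand; what a row does not reach is not made up. The controller multiplies each number of a shift by 4 cm and each number of a turn by 4 degrees. A row lasts 1/8 s, in which the tool goes at most 62.5 mm and 10.7 degrees, less where a joint would pass 70% of its speed; a pose out of reach is approached as far as the arm can. A call with a number of a shift or a turn outside -1 to 1 is refused whole. A call with a gripper value outside its range is refused whole. The fingers move at their own pace and stop on an object; "grip_force" is the grip in N (left out, the last holds). Time passes only in rows, so rows that do not move let the fingers close. It gives the time, the measured TCP pose, the force, the opening and the grip force at its end, in the units of the state.
- robot.get_obs(): the state, without advancing time (a new reading comes with each control period).
- robot.camera(name): name is "side" or "top"; returns the picture (384x512x3 uint8, blue, green, red); there is no depth.
- robot.calibration(name): a dict with "fx", "fy", "cx", "cy" (pixels), "R" (3x3) and "t" (3): a world point X has camera coordinates R X + t. Camera axes: x right, y down, z forward; pixel columns grow to the right and rows downward; lengths in m; the calibration is good to about 2 mm. A picture is of the moment at which its call begins. calibration takes no time and is no camera call.
- robot.hand_in(): hands the job in; it is judged then, once.
The state is a dict: "time": time; "q": joint angles; "joint_velocities": joint speeds; "joint_torque": joint torques, N m; "position": TCP position; "tool_rot": TCP orientation; "ft_force": force on the tool from outside, world axes, zero at the start; "moment": the same for the moment, N m; "grip_width": finger opening in m; "grip_force": force on a finger pad.
Only numpy, scipy, OpenCV 4.12 (cv2) and the standard library are available. Lean on these libraries where they do the work, as an engineer would, in place of code of your own. Each camera call takes 0.05 s, during which the arm holds its last target. There are 200 camera calls.

### The job

Get the lying tea tin into place for its date stamp, using only the fingertips: roll it up the sloped gutter, over the brass spring catch to the black rubber buffers, so that the catch springs up behind it and it cannot roll back when you let go, and push it endwise so that its base sits flat against the tall side wall. Do not lift or carry the tin, and leave the stamp, the ink pad, the spare lid and the standing tin beside the gutter where they are.

Things in the scene. Friction and masses are not known exactly. Their poses are not given: they have to be found in the camera images.
- gutter_bed: sloped stainless bed of the stamping gutter, 265 mm long, fixed to the table on a plywood base, rising 0.14 rad (8 degrees). Origin: on the sheet's upper face at its low end; y runs uphill along the bed, x level across it, away from the robot, towards the tall side wall, z out of the sheet. All points below are in this frame, in mm
- runner_low (a point): low end of the bed midway between the two round-bar runners (7, 20, 10). The runners lie at x = -22 and 36, tops at z = 10; their low ends at y = 20 are turned up to z = 24 as the tin's lower rest. A tin lying on the runners has its axis at z = 42.5
- fence (a point): point on the inner face of the tall side wall (75, 214, 42.5), where the base of the tin belongs. The wall runs along the whole bed at x = 75, top z = 61. The low wall on the robot's side stands at x = -98, top z = 33, and only from y = 0 to 125: beyond that the tin's lid end can be reached freely from the robot's side
- stop_face (a point): midway between the two black rubber buffers, on their downhill face (27, 252.5, 42.5); buffers 24 mm in diameter, on a plate from x = -20 to 74, top z = 62. The tin touches them with its axis at y = 220; let go, it rolls back about 6 mm and rests on the catch with its axis at y = 214
- catch (a joint): brass spring flap, 20 mm wide, at x = 7 between the runners, hinged at y = 146, free edge uphill at y = 187; 0 rad = up, edge at z = 23; 0.30 = pressed level with the runners. A tin rolled uphill presses it down (about 1 N); it springs up once the tin's axis is past y = 214. Fingertips above z = 26 clear it
- tin: the white tea tin to be stamped, about 0.2 kg, lying across the runners at the low end of the gutter, lid towards the robot, 12 to 28 mm away from the tall wall; 138 mm long, body 65 mm in diameter, lid 69 mm in diameter (the last 29 mm). Origin: centre of its base (the end towards the tall wall); its z axis runs along the tin from base to lid, and the tin turns about it as it rolls
- tin_mid (a point): point on the tin's axis in the middle of its body, 54.5 mm from the base
- tin_lid_top (a point): centre of the lid's outer face, the tin's end towards the robot, 138 mm from the base
- stamp: wooden-handled date stamp standing past the high end of the gutter, 27x46x70 mm, origin under its centre; leave alone
- inkpad: dark blue ink pad, 71x105x13 mm, past the high end of the gutter, origin under its centre; leave alone
- next_tin: a second white tea tin, standing upright behind the tall side wall of the gutter, 69 mm in diameter, 138 mm high, origin under its centre; leave alone
- spare_lid: loose white tin lid, 69 mm in diameter, 26 mm high, behind the tall side wall of the gutter, origin under its centre; leave alone

How it is judged:
By the outcome, as a careful person would: the job done as asked, in the order asked, and still so for the second after the job is handed in, with the robot touching nothing.
It also fails if it takes over 54 s, if anything falls off the work surface, if the arm or the gripper's body presses on something with over 40 N, if the wrist force passes 120 N, or if a joint passes its speed limit or range.

## Working session

There is one attempt and no reset: what is moved stays moved. The work goes in short steps, Python scripts to look and compute and a tool call to move; the robot and the scene stay as the last step left them, time stands still between calls to the robot, and variables do not carry over. Pictures are saved under pics/ and viewed, at most 10 in all, crops included, and the job is handed in when it is done.

Besides the shell and the picture viewer there is one more tool, called after "Emit:" as a command line: name --argument value ..., lists and objects as JSON in quotes. jog_arm: Moves the arm, as the interface text tells. Shifts and turns lie within -1 to 1; 1 stands for 4 cm of shift or 4 degrees of turn. Its arguments: {"type":"object","properties":{"motion":{"type":"array","items":{"type":"number"}},"grip_force":{"type":"number"}},"required":["motion"]}

```bash
mkdir -p pics; ls
python3 - <<'E'
from rig import robot
import cv2,json
for n in("top","side"):
    cv2.imwrite(f"pics/{n}0.png",cv2.resize(robot.camera(n),(800,600),interpolation=cv2.INTER_CUBIC))
    print(n,robot.calibration(n))
print(robot.tip_reach,robot.get_obs())
E
```

```text
pics
top {'fx': 356.75961127196024, 'fy': 356.75961127196024, 'cx': 249.8694664858867, 'cy': 187.97210520580254, 'R': array([[-0.00651499, -0.99992553,  0.01031924],
       [-0.98671855,  0.00475328, -0.16236967],
       [ 0.16230853, -0.01124002, -0.98667604]]), 't': array([0.15357067, 0.6406329 , 0.82567476])}
side {'fx': 428.3126297062484, 'fy': 428.3126297062484, 'cx': 249.3667386750628, 'cy': 197.44946420059085, 'R': array([[-0.79735211, -0.60351178,  0.0017734 ],
       [-0.40308651,  0.53036124, -0.74581379],
       [ 0.44916687, -0.59539103, -0.66615211]]), 't': array([0.61235698, 0.24876994, 0.75215368])}
0.011 {'time': 0.1, 'q': array([ 1.15148996e+00,  5.28360215e-01,  1.43377183e+00, -3.78566021e-05,
        1.18138063e+00, -1.78528147e-01]), 'joint_velocities': array([ 2.32390649e-04, -2.42512422e-03, -3.77830903e-03, -9.14484269e-04,
       -8.04396228e-05,  1.69348293e-04]), 'joint_torque': array([ 4.39674818e-05, -4.40985417e+01, -1.77151054e+01,  6.35212194e-02,
        5.32862451e-02, -2.76516056e-05]), 'position': array([0.14877343, 0.60638352, 0.23267818]), 'tool_rot': array([ 1.20091302e-01,  9.92762387e-01, -9.22591477e-04, -2.65980355e-04]), 'ft_force': array([0.31170284, 0.18136129, 0.37418656]), 'moment': array([0.01665893, 0.02236362, 0.04016   ]), 'grip_force': 0.0, 'grip_width': 0.08682767723462663}
```

View pics/top0.png

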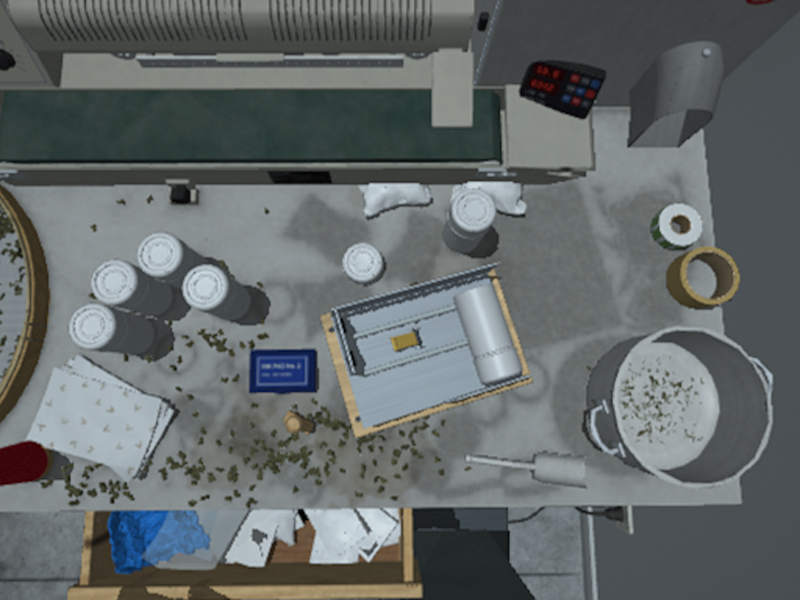

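View pics/side0.png

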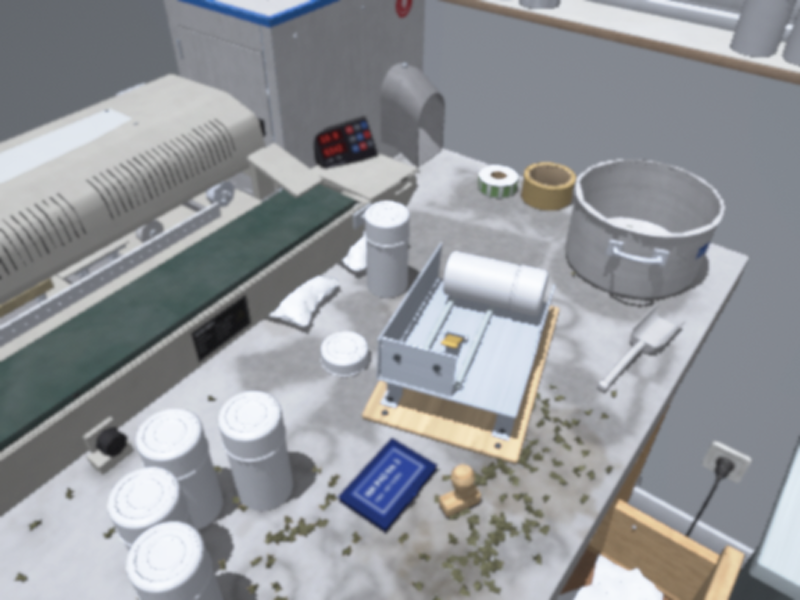

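The top view shows the gutter at (320-530, 265-435), its high end to the left, with the tin at (490,330), the catch at (405,341) and the tall wall on the far side. The side view shows the same from the high end, the tin at (497,282). I'll enlarge both for point matching.

Run:
```python
import cv2
from rig import robot
t=robot.camera("top");s=robot.camera("side")
cv2.imwrite("pics/t1.png",cv2.resize(t[160:290,195:355],(800,650),interpolation=cv2.INTER_CUBIC)[:600])
cv2.imwrite("pics/s1.png",cv2.resize(s[150:300,220:370],(600,600),interpolation=cv2.INTER_CUBIC))
```

```text
(no output)
```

View pics/t1.png

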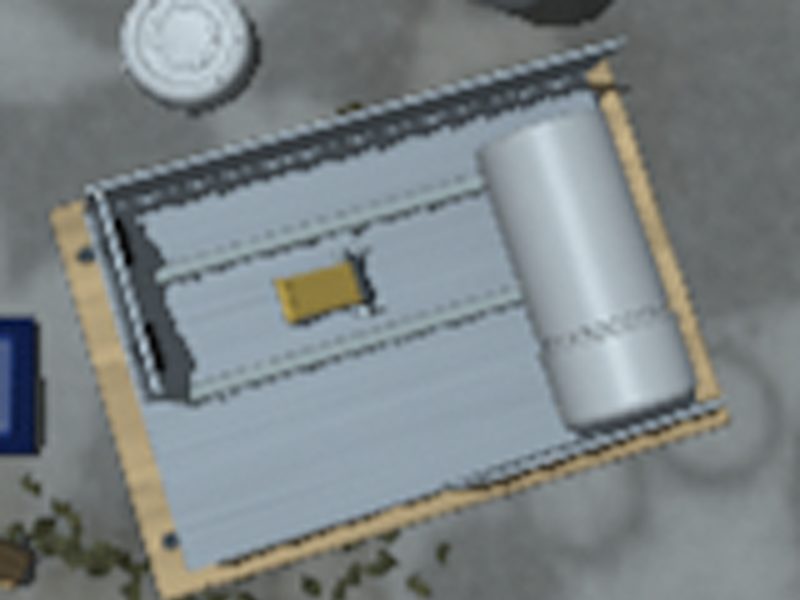

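View pics/s1.png

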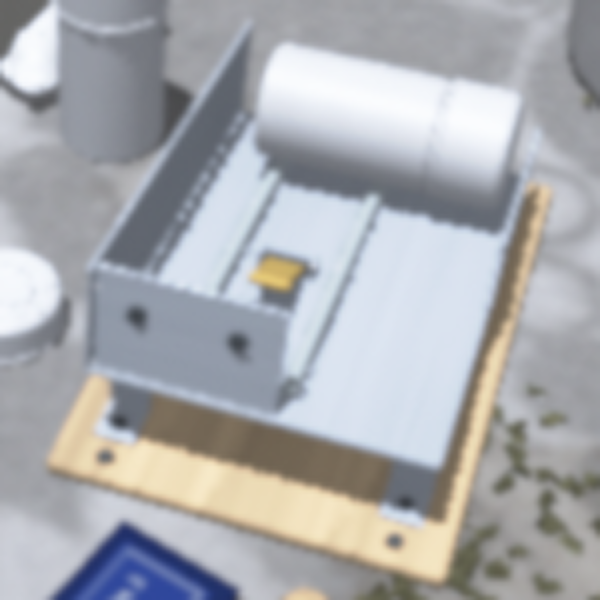

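```bash
cat > g.py <<'E'
import numpy as np
from scipy.optimize import least_squares
from scipy.spatial.transform import Rotation as Ro
from rig import robot
C={n:robot.calibration(n) for n in("top","side")}
def proj(n,X):
    c=C[n];p=np.atleast_2d(X)@c["R"].T+c["t"]
    return np.c_[c["fx"]*p[:,0]/p[:,2]+c["cx"],c["fy"]*p[:,1]/p[:,2]+c["cy"]]
def world(p,P):
    R=Ro.from_euler("z",p[3])*Ro.from_euler("x",.14)
    return R.apply(np.atleast_2d(P)/1000.)+p[:3]
E
cat > fit.py <<'E'
from g import *
T=[((17,187,23),(277,282)),((-3,187,23),(291,322)),((17,146,11),(352,262)),((-3,146,11),(365,300)),((-98,265,0),(190,570)),((75,265,61),(93,190)),((75,0,61),(622,43)),((-20,264,62),(155,395)),((-98,0,33),(720,405)),((-98,125,33),(455,485))]
S=[((-98,265,0),(440,468)),((75,265,61),(95,268)),((75,0,61),(250,22)),((-20,264,62),(288,318)),((-98,0,33),(537,130)),((17,187,23),(250,278)),((-3,187,23),(293,288))]
def f(p):
    r=[]
    for n,L,s,o in(("top",T,5,(195,160)),("side",S,4,(220,150))):
        P=np.array([a for a,_ in L],float);q=(np.array([b for _,b in L])+.5)/s-.5+o
        r.append(proj(n,world(p,P))-q)
    return np.vstack(r)
b=min((least_squares(lambda p:f(p).ravel(),[.55,-.05,.04,y],loss="soft_l1") for y in(0,.3,-.3)),key=lambda r:r.cost)
print(b.x.round(4).tolist(),b.cost);print(f(b.x).round(1).tolist());np.save("g.npy",b.x)
p=b.x
for n,P in dict(low=(7,20,10),fence=(75,214,42.5),stop=(27,252.5,42.5)).items():print(n,world(p,P).round(4))
# tin: base x, axis y, from outline points (top crop px)
def tp(n,x,y,r,th):return proj(n,world(p,[(x,y+r*np.sin(th),42.5+r*np.cos(th))]))[0]
for n,s,o in(("top",5,(195,160)),("side",4,(220,150))):
  for bx in(50,60):
    for y in(45,55):
      out=[]
      for x,r in((bx,32.5),(bx-138,34.5)):
        pts=np.array([tp(n,x,y,r,t) for t in np.linspace(0,2*np.pi,60)]);pts=(pts-o+.5)*s-.5
        out.append((pts.min(0).round().tolist(),pts.max(0).round().tolist()))
      print(n,bx,y,out)
E
python3 fit.py
```

```text
[0.6068, -0.0294, 0.0261, 0.2922] 10.286705345219659
[[0.2, -0.1], [-0.1, 0.1], [0.5, -0.2], [0.4, 0.1], [-0.9, -0.0], [-1.0, 1.2], [0.4, 0.7], [-0.9, 1.0], [0.4, -1.0], [5.1, -1.3], [-0.8, 0.2], [-0.6, 0.8], [0.8, 0.4], [0.2, 0.4], [0.2, -0.1], [0.3, -0.9], [-1.0, -0.9]]
low [[ 0.6082 -0.0097  0.0388]]
fence [[0.6193 0.1895 0.0981]]
stop [[0.5624 0.2122 0.1035]]
top 50 45 [([478.0, 105.0], [608.0, 151.0]), ([566.0, 384.0], [708.0, 428.0])]
top 50 55 [([459.0, 111.0], [589.0, 156.0]), ([546.0, 390.0], [689.0, 434.0])]
top 60 45 [([472.0, 86.0], [602.0, 131.0]), ([559.0, 364.0], [701.0, 407.0])]
top 60 55 [([453.0, 91.0], [583.0, 137.0]), ([540.0, 370.0], [682.0, 414.0])]
side 50 45 [([253.0, 40.0], [286.0, 151.0]), ([495.0, 89.0], [526.0, 212.0])]
side 50 55 [([247.0, 48.0], [281.0, 160.0]), ([492.0, 98.0], [523.0, 221.0])]
side 60 45 [([236.0, 36.0], [269.0, 147.0]), ([477.0, 85.0], [508.0, 207.0])]
side 60 55 [([230.0, 44.0], [265.0, 156.0]), ([474.0, 94.0], [504.0, 217.0])]
```

```bash
cat > st.py <<'E'
from g import *
import sys
p=np.load("g.npy");G=Ro.from_euler("z",p[3])*Ro.from_euler("x",.14)
def state(tgt=None):
    o=robot.get_obs();R=Ro.from_quat(o["tool_rot"])
    Rt=G*Ro.from_matrix(np.array([[0,1,0],[1,0,0],[0,0,-1.]]))
    tip=o["position"]+R.apply([0,0,robot.tip_reach]);tg=G.inv().apply(tip-p[:3])*1000
    print("t",o["time"],"tip_g",tg.round(1),"w",round(o["grip_width"],4),"F_g",G.inv().apply(o["ft_force"]).round(2),"q",o["q"].round(2))
    print("rot to go (4deg units)",(np.degrees((R.inv()*Rt).as_rotvec())/4).round(2))
    if tgt is not None:
        d=np.array(tgt)-tg;print("shift units (gy,gx,-gz)",(np.array([d[1],d[0],-d[2]])/40).round(2))
if __name__=="__main__":
    state([float(a) for a in sys.argv[1:4]] if len(sys.argv)>3 else None)
E
python3 st.py -16 -10 130
python3 - <<'E'
from g import *
p=np.load("g.npy");c=C["top"]
# next_tin top centre px (473,209)/800*512 at z=.138
for uv,z in(((473,209),.138),((363,262),.026)):
    u=np.array(uv)*.64;d=c["R"].T@[(u[0]-c["cx"])/c["fx"],(u[1]-c["cy"])/c["fy"],1];o=-c["R"].T@c["t"]
    X=o+d*(z-o[2])/d[2];G=Ro.from_euler("z",p[3])*Ro.from_euler("x",.14);print(X,G.inv().apply(X-p[:3])*1000)
E
```

```text
t 0.2 tip_g [-255.4  761.    90.5] w 0.0868 F_g [-0.71  0.33 -1.15] q [ 1.15  0.53  1.43 -0.    1.18 -0.18]
rot to go (4deg units) [-1.06  1.83 14.84]
shift units (gy,gx,-gz) [-19.27   5.99  -0.99]
[0.75161366 0.02993305 0.138     ] [155.71322758  30.53408304 108.6674907 ]
[0.69843848 0.1941263  0.026     ] [152.08847559 185.76811501 -26.31501901]
```

Emit:
jog_arm --motion '[0,0,0,-0.07,0.12,0.99,0.08,0,0,0,-0.07,0.12,0.99,0.08,0,0,0,-0.07,0.12,0.99,0.08,0,0,0,-0.07,0.12,0.99,0.08,0,0,0,-0.07,0.12,0.99,0.08,0,0,0,-0.07,0.12,0.99,0.08,0,0,0,-0.07,0.12,0.99,0.08,0,0,0,-0.07,0.12,0.99,0.08,0,0,0,-0.07,0.12,0.99,0.08,0,0,0,-0.07,0.12,0.99,0.08,0,0,0,-0.07,0.12,0.99,0.08,0,0,0,-0.07,0.12,0.99,0.08]'

```text
time: 1.7
position: [0.149, 0.6068, 0.2333]
tool_rot: [0.51, 0.858, 0.034, -0.045]
ft_force: [-0.1, 0.2, -1.1]
grip_width: 0.0401
grip_force: 0.0
```

Emit:
jog_arm --motion '[0,0,0,-0.07,0.12,0.99,0.08,0,0,0,-0.07,0.12,0.99,0.08,0,0,0,-0.07,0.12,0.99,0.08,0,0,0,0,0,0,0.08]'

```text
time: 2.2
position: [0.1489, 0.6066, 0.2333]
tool_rot: [0.595, 0.801, 0.042, -0.055]
ft_force: [-0.5, 0.7, 0.5]
grip_width: 0.0401
grip_force: 0.0
```

```bash
python3 st.py -16 -10 130
```

```text
t 2.2 tip_g [-255.3  762.6   90.8] w 0.0401 F_g [-0.26  0.91  0.4 ] q [1.11 0.48 1.53 0.11 1.03 0.76]
rot to go (4deg units) [0.01 0.02 0.  ]
shift units (gy,gx,-gz) [-19.32   5.98  -0.98]
```

Emit:
jog_arm --motion '[-0.92,0.285,-0.1,0,0,0,0.08,-0.92,0.285,-0.1,0,0,0,0.08,-0.92,0.285,-0.1,0,0,0,0.08,-0.92,0.285,-0.1,0,0,0,0.08,-0.92,0.285,-0.1,0,0,0,0.08,-0.92,0.285,-0.1,0,0,0,0.08,-0.92,0.285,-0.1,0,0,0,0.08,-0.92,0.285,-0.1,0,0,0,0.08,-0.92,0.285,-0.1,0,0,0,0.08,-0.92,0.285,-0.1,0,0,0,0.08,-0.92,0.285,0,0,0,0,0.08,-0.92,0.285,0,0,0,0,0.08]'

```text
time: 3.7
position: [0.4082, 0.221, 0.2122]
tool_rot: [0.595, 0.801, 0.042, -0.055]
ft_force: [0.6, 0.3, 0.1]
grip_width: 0.0401
grip_force: 0.0
```

Emit:
jog_arm --motion '[-0.92,0.285,0,0,0,0,0.08,-0.92,0.285,0,0,0,0,0.08,-0.92,0.285,0,0,0,0,0.08,-0.92,0.285,0,0,0,0,0.08,-0.92,0.285,0,0,0,0,0.08,-0.92,0.285,0,0,0,0,0.08,-0.92,0.285,0,0,0,0,0.08,-0.92,0.285,0,0,0,0,0.08,-0.92,0.285,0,0,0,0,0.08,0,0,0,0,0,0,0.08,0,0,0,0,0,0,0.08]'

```text
time: 5.08
position: [0.5992, -0.0622, 0.166]
tool_rot: [0.595, 0.8, 0.042, -0.056]
ft_force: [-0.1, 0.1, -0.4]
grip_width: 0.0401
grip_force: 0.0
```

```bash
python3 st.py -16 -10 40; python3 -c "
from rig import robot;import cv2
cv2.imwrite('pics/s2.png',cv2.resize(robot.camera('side')[100:300,170:420],(750,600),interpolation=cv2.INTER_CUBIC))"
```

```text
t 5.075 tip_g [-16.8  -9.4 131.6] w 0.0401 F_g [-0.08  0.03 -0.4 ] q [-0.34  0.6   1.51  0.13  1.11 -0.7 ]
rot to go (4deg units) [ 0.   -0.01 -0.  ]
shift units (gy,gx,-gz) [-0.01  0.02  2.29]
```

View pics/s2.png

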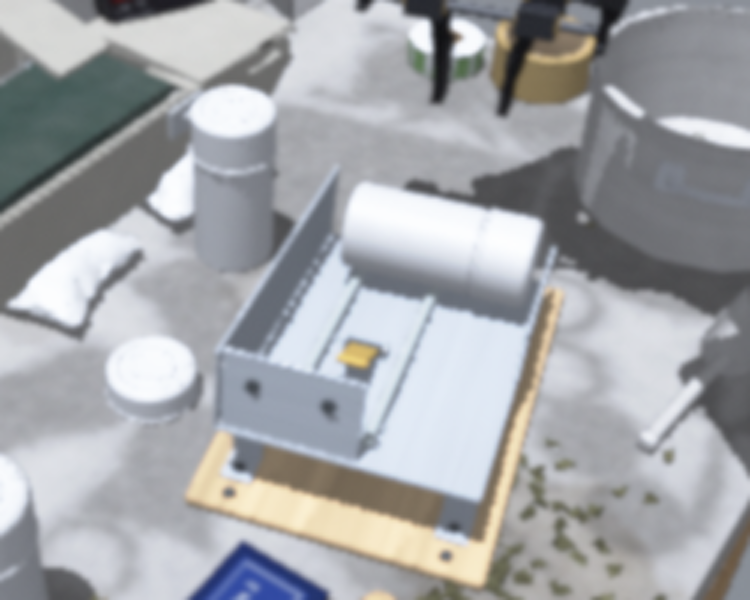

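The fingertips (440,100) and (503,112) hang behind the tin, clear of the pot. I lower them and approach the tin.

Emit:
jog_arm --motion '[0,0,0.8,0,0,0,0.08,0,0,0.8,0,0,0,0.08,0,0,0.5,0,0,0,0.08,0,0,0.3,0,0,0,0.08,0,0,0,0,0,0,0.08]'

```text
time: 5.75
position: [0.5955, -0.049, 0.0709]
tool_rot: [0.595, 0.801, 0.042, -0.056]
ft_force: [0.0, 0.2, 0.0]
grip_width: 0.0403
grip_force: 0.0
```

Emit:
jog_arm --motion '[0.1,0,0,0,0,0,0.08,0.1,0,0,0,0,0,0.08,0.1,0,0,0,0,0,0.08,0.1,0,0,0,0,0,0.08,0.1,0,0,0,0,0,0.08,0.1,0,0,0,0,0,0.08,0.1,0,0,0,0,0,0.08,0.1,0,0,0,0,0,0.08]'

```text
time: 6.75
position: [0.587, -0.0193, 0.0757]
tool_rot: [0.595, 0.8, 0.042, -0.055]
ft_force: [-0.1, -1.0, 0.3]
grip_width: 0.0401
grip_force: 0.5
```

```bash
python3 st.py -16 180 36; python3 -c "
from rig import robot;import cv2
cv2.imwrite('pics/t2.png',cv2.resize(robot.camera('top')[150:300,185:385],(800,600),interpolation=cv2.INTER_CUBIC))"
```

```text
t 6.75 tip_g [-16.1  22.1  36. ] w 0.0401 F_g [-0.4  -0.92  0.47] q [-0.28  0.71  1.61  0.15  0.89 -0.67]
rot to go (4deg units) [ 0.02  0.01 -0.01]
shift units (gy,gx,-gz) [ 3.95  0.   -0.  ]
```

View pics/t2.png

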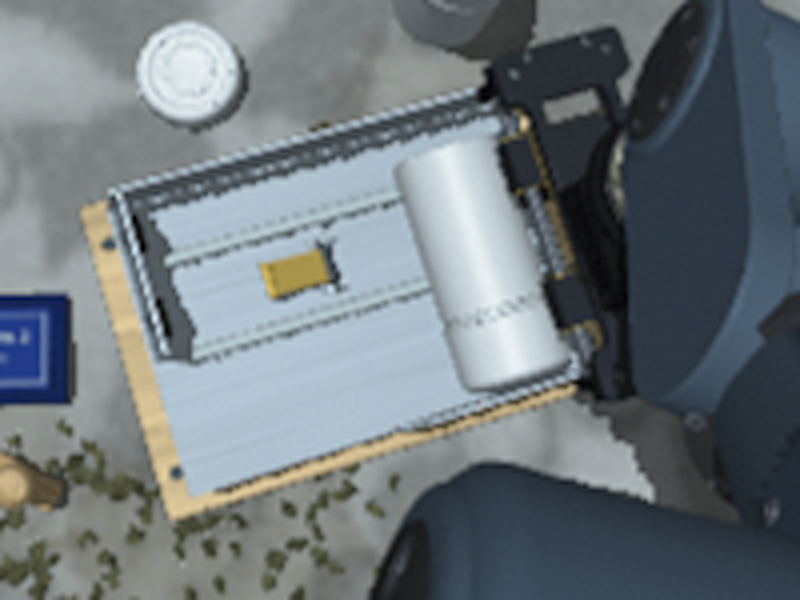

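The fingers touch the tin's downhill side at two points on the body, and the tin has started rolling. I keep pushing.

Emit:
jog_arm --motion '[0.2,0,0,0,0,0,0.08,0.2,0,0,0,0,0,0.08,0.2,0,0,0,0,0,0.08,0.2,0,0,0,0,0,0.08,0.2,0,0,0,0,0,0.08,0.2,0,0,0,0,0,0.08,0.2,0,0,0,0,0,0.08,0.2,0,0,0,0,0,0.08,0.2,0,0,0,0,0,0.08,0.2,0,0,0,0,0,0.08,0.2,0,0,0,0,0,0.08,0,0,0,0,0,0,0.08]'

```text
time: 8.3
position: [0.5615, 0.0648, 0.0879]
tool_rot: [0.595, 0.801, 0.042, -0.056]
ft_force: [-0.5, -0.3, 0.1]
grip_width: 0.04
grip_force: 0.2
```

```bash
python3 st.py -16 178 36; python3 -c "
from rig import robot;import cv2
cv2.imwrite('pics/t3.png',cv2.resize(robot.camera('top')[150:300,185:385],(800,600),interpolation=cv2.INTER_CUBIC))"
```

```text
t 8.3 tip_g [-16.3 110.9  35.8] w 0.04 F_g [-0.57 -0.1   0.11] q [-0.15  0.67  1.68  0.17  0.86 -0.56]
rot to go (4deg units) [0.01 0.   0.  ]
shift units (gy,gx,-gz) [ 1.68  0.01 -0.01]
```

View pics/t3.png

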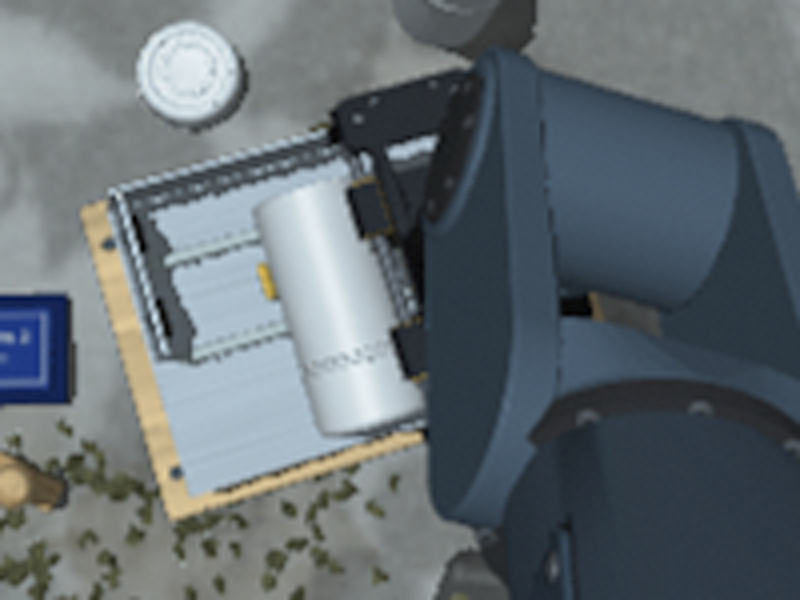

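The tin is square and halfway up, just before the catch (267,280).

Emit:
jog_arm --motion '[0.2,0,0,0,0,0,0.08,0.2,0,0,0,0,0,0.08,0.2,0,0,0,0,0,0.08,0.2,0,0,0,0,0,0.08,0.2,0,0,0,0,0,0.08,0.2,0,0,0,0,0,0.08,0.15,0,0,0,0,0,0.08,0.1,0,0,0,0,0,0.08,0.1,0,0,0,0,0,0.08,0.05,0,0,0,0,0,0.08,0,0,0,0,0,0,0.08]'

```text
time: 9.72
position: [0.5439, 0.1247, 0.0968]
tool_rot: [0.595, 0.8, 0.042, -0.055]
ft_force: [0.8, -0.4, 0.6]
grip_width: 0.0401
grip_force: 0.1
```

Emit:
jog_arm --motion '[0.05,0,0,0,0,0,0.08,0,0,0,0,0,0,0.08]'

```text
time: 9.98
position: [0.5433, 0.1266, 0.0971]
tool_rot: [0.596, 0.8, 0.042, -0.055]
ft_force: [-0.1, -0.3, -0.1]
grip_width: 0.04
grip_force: 0.2
```

```bash
python3 st.py -16 178 36
```

```text
t 9.975 tip_g [-15.9 175.9  35.9] w 0.04 F_g [-0.15 -0.28 -0.06] q [-0.04  0.64  1.71  0.18  0.84 -0.46]
rot to go (4deg units) [ 0.02  0.01 -0.01]
shift units (gy,gx,-gz) [ 0.05 -0.   -0.  ]
```

Emit:
jog_arm --motion '[0.05,0,0,0,0,0,0.08,0,0,0,0,0,0,0.08]'

```text
time: 10.22
position: [0.5433, 0.1269, 0.0972]
tool_rot: [0.595, 0.801, 0.041, -0.054]
ft_force: [0.7, -5.9, 0.0]
grip_width: 0.0399
grip_force: 3.0
```

Emit:
jog_arm --motion '[0.05,0,0,0,0,0,0.08,0,0,0,0,0,0,0.08]'

```text
time: 10.48
position: [0.5433, 0.127, 0.0973]
tool_rot: [0.595, 0.801, 0.04, -0.053]
ft_force: [1.6, -12.1, -0.5]
grip_width: 0.0399
grip_force: 5.7
```

Emit:
jog_arm --motion '[0.05,0,0,0,0,0,0.08,0,0,0,0,0,0,0.08]'

```text
time: 10.72
position: [0.5432, 0.1272, 0.0974]
tool_rot: [0.595, 0.801, 0.039, -0.051]
ft_force: [0.4, -17.9, -2.4]
grip_width: 0.0402
grip_force: 8.4
```

```bash
python3 st.py -16 178 36; python3 -c "
from rig import robot;import cv2
cv2.imwrite('pics/s3.png',cv2.resize(robot.camera('side')[130:300,220:390],(600,600),interpolation=cv2.INTER_CUBIC))"
```

```text
t 10.725 tip_g [-15.8 176.4  36.1] w 0.0402 F_g [ -4.76 -17.39   0.06] q [-0.04  0.64  1.71  0.17  0.84 -0.45]
rot to go (4deg units) [0.03 0.15 0.03]
shift units (gy,gx,-gz) [ 0.04 -0.    0.  ]
```

View pics/s3.png

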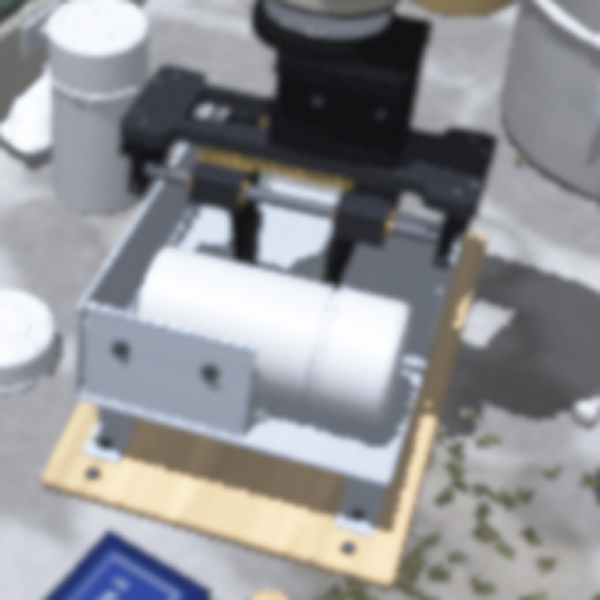

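The tin sits against the buffer plate, with the force rising at the expected position. I'll back off a little and check by image matching whether the catch holds the tin.

```bash
cat > trk.py <<'E'
from st import *; import cv2,os
im=robot.camera("side")
if not os.path.exists("base.png"): cv2.imwrite("base.png",im)
b=cv2.imread("base.png")
# predicted lid-end centre shift per mm of gutter y and x
P0,Py,Px=proj("side",world(p,[(-88,220,42.5),(-88,214,42.5),(-78,220,42.5)]))
u,v=np.round(P0).astype(int);print("lid px",P0,"6mm back",Py-P0,"10mm to wall",Px-P0)
t=b[v-32:v+24,u-22:u+12]
m=cv2.matchTemplate(im[v-60:v+60,u-60:u+60],t,cv2.TM_CCOEFF_NORMED);_,s,_,l=cv2.minMaxLoc(m)
print("score",s,"shift px",l[0]-38,l[1]-28)
E
python3 trk.py
```

```text
lid px [331.84376885 233.39065414] 6mm back [ 0.61329321 -1.83929007] 10mm to wall [-5.23375151 -1.35154167]
score 1.0 shift px 0 0
```

Emit:
jog_arm --motion '[-0.15,0,0,0,0,0,0.08,-0.1,0,0,0,0,0,0.08,-0.1,0,0,0,0,0,0.08,-0.1,0,0,0,0,0,0.08,-0.1,0,0,0,0,0,0.08,-0.1,0,0,0,0,0,0.08,-0.1,0,0,0,0,0,0.08,0,0,0,0,0,0,0.08,0,0,0,0,0,0,0.08]'

```text
time: 11.95
position: [0.55, 0.1038, 0.0937]
tool_rot: [0.595, 0.8, 0.042, -0.055]
ft_force: [0.2, 0.5, -0.2]
grip_width: 0.04
grip_force: 0.0
```

```bash
python3 trk.py; python3 st.py -120 150 100
```

```text
lid px [331.84376885 233.39065414] 6mm back [ 0.61329321 -1.83929007] 10mm to wall [-5.23375151 -1.35154167]
score 0.9651247262954712 shift px 1 -2
t 12.0 tip_g [-16.1 152.   35.9] w 0.04 F_g [0.02 0.41 0.37] q [-0.08  0.65  1.7   0.17  0.85 -0.49]
rot to go (4deg units) [ 0.02  0.01 -0.01]
shift units (gy,gx,-gz) [-0.05 -2.6  -1.6 ]
```

The tin rolled back only about 6 mm, as expected on the catch, so it is latched. Next comes the endwise push at the lid.

Emit:
jog_arm --motion '[0,0,-0.8,0,0,0,1,0,0,-0.8,0,0,0,1,0,-0.7,0,0,0,0,1,0,-0.7,0,0,0,0,1,0,-0.7,0,0,0,0,1,0,-0.7,0,0,0,0,1,0.78,0,0,0,0,0,1,0.78,0,0,0,0,0,1,0,0,0.8,0,0,0,1,0,0,0.6,0,0,0,1,0,0,0.25,0,0,0,1,0,0,0,0,0,0,1]'

```text
time: 13.5
position: [0.4247, 0.1312, 0.1]
tool_rot: [0.595, 0.8, 0.042, -0.056]
ft_force: [0.1, 0.1, -0.3]
grip_width: 0.0003
grip_force: 0.0
```

```bash
python3 trk.py; python3 st.py -103 214 34
```

```text
lid px [331.84376885 233.39065414] 6mm back [ 0.61329321 -1.83929007] 10mm to wall [-5.23375151 -1.35154167]
score 0.5146140456199646 shift px 9 -15
t 13.55 tip_g [-127.7  214.3   33.9] w 0.0003 F_g [0.16 0.77 0.04] q [-0.04  0.54  1.99  0.21  0.66 -0.51]
rot to go (4deg units) [ 0.02  0.01 -0.01]
shift units (gy,gx,-gz) [-0.01  0.62 -0.  ]
```

Emit:
jog_arm --motion '[0,0.2,0,0,0,0,1,0,0.2,0,0,0,0,1,0,0.1,0,0,0,0,1,0,0.1,0,0,0,0,1,0,0.1,0,0,0,0,1,0,0.1,0,0,0,0,1,0,0.1,0,0,0,0,1,0,0.1,0,0,0,0,1,0,0.05,0,0,0,0,1,0,0.05,0,0,0,0,1,0,0,0,0,0,0,1]'

```text
time: 14.92
position: [0.4674, 0.1438, 0.1003]
tool_rot: [0.595, 0.8, 0.042, -0.055]
ft_force: [-1.5, -0.9, 1.1]
grip_width: 0.0005
grip_force: 0.6
```

Emit:
jog_arm --motion '[0,0.05,0,0,0,0,1,0,0,0,0,0,0,1]'

```text
time: 15.18
position: [0.4692, 0.1443, 0.1003]
tool_rot: [0.595, 0.8, 0.042, -0.055]
ft_force: [-2.0, -0.7, 0.8]
grip_width: 0.0007
grip_force: 0.8
```

Emit:
jog_arm --motion '[0,0.05,0,0,0,0,1,0,0,0,0,0,0,1]'

```text
time: 15.42
position: [0.4712, 0.1449, 0.1003]
tool_rot: [0.595, 0.8, 0.042, -0.055]
ft_force: [-2.1, -0.0, 1.2]
grip_width: 0.0005
grip_force: 0.8
```

```bash
python3 st.py -78 214 34
```

```text
t 15.425 tip_g [-79.7 214.3  33.7] w 0.0005 F_g [-2.05  0.73  1.06] q [-0.01  0.58  1.88  0.2   0.74 -0.45]
rot to go (4deg units) [ 0.02  0.02 -0.01]
shift units (gy,gx,-gz) [-0.01  0.04 -0.01]
```

Sliding at about 2 N; continue until the wall pushes back.

Emit:
jog_arm --motion '[0,0.05,0,0,0,0,1,0,0,0,0,0,0,1]'

```text
time: 15.68
position: [0.4732, 0.1455, 0.1004]
tool_rot: [0.595, 0.8, 0.042, -0.055]
ft_force: [-1.5, -0.3, 1.4]
grip_width: 0.0003
grip_force: 0.8
```

Emit:
jog_arm --motion '[0,0.05,0,0,0,0,1,0,0,0,0,0,0,1]'

```text
time: 15.92
position: [0.475, 0.1461, 0.1003]
tool_rot: [0.595, 0.8, 0.042, -0.055]
ft_force: [-0.9, -0.6, 1.9]
grip_width: 0.0003
grip_force: 0.9
```

Emit:
jog_arm --motion '[0,0.05,0,0,0,0,1,0,0,0,0,0,0,1]'

```text
time: 16.18
position: [0.4749, 0.1464, 0.1002]
tool_rot: [0.595, 0.801, 0.041, -0.057]
ft_force: [-5.1, -3.1, 3.9]
grip_width: 0.0007
grip_force: 3.1
```

```bash
python3 st.py -78 214 34
```

```text
t 16.175 tip_g [-75.8 214.6  33.5] w 0.0007 F_g [-5.81 -0.98  4.06] q [-0.01  0.58  1.86  0.2   0.75 -0.45]
rot to go (4deg units) [-0.04  0.   -0.  ]
shift units (gy,gx,-gz) [-0.02 -0.06 -0.01]
```

Emit:
jog_arm --motion '[0,0.05,0,0,0,0,1,0,0,0,0,0,0,1,0,0,0,0,0,0,1]'

```text
time: 16.55
position: [0.4747, 0.1467, 0.1001]
tool_rot: [0.595, 0.801, 0.039, -0.058]
ft_force: [-8.1, -4.8, 7.1]
grip_width: 0.0004
grip_force: 5.2
```

Emit:
jog_arm --motion '[0,-0.05,0,0,0,0,1,0,-0.05,0,0,0,0,1,0,-0.1,0,0,0,0,1,0,-0.3,0,0,0,0,1,0,-0.6,0,0,0,0,1,0,-0.6,0,0,0,0,1,0,0,-0.8,0,0,0,1,0,0,-0.8,0,0,0,1,-0.8,-0.5,-0.4,0,0,0,1,-0.8,-0.5,0,0,0,0,1,-0.8,0,0,0,0,0,1,0,0,0,0,0,0,1]'

```text
time: 18.05
position: [0.4064, 0.0128, 0.1661]
tool_rot: [0.597, 0.799, 0.042, -0.054]
ft_force: [0.1, 0.3, -0.0]
grip_width: 0.0005
grip_force: 0.0
```

```bash
python3 st.py
python3 - <<'E'
from st import *;import cv2
pt={}
im={n:cv2.resize(robot.camera(n)[o[1]:o[1]+120,o[0]:o[0]+120],(600,600),interpolation=cv2.INTER_CUBIC) for n,o in(("top",(190,160)),("side",(225,170)))}
# overlay predicted outlines at base x=75, axis y=214
for n,o in(("top",(190,160)),("side",(225,170))):
  for x,r in((75,32.5),(-63,34.5)):
    th=np.linspace(0,2*np.pi,80);P=np.c_[x+0*th,214+r*np.sin(th),42.5+r*np.cos(th)]
    q=((proj(n,world(p,P))-o+.5)*5-.5).astype(np.int32);cv2.polylines(im[n],[q],True,(0,0,255),1)
cv2.imwrite("pics/f_t.png",im["top"]);cv2.imwrite("pics/f_s.png",im["side"])
E
```

```text
t 18.05 tip_g [-179.8  116.6  113.9] w 0.0005 F_g [ 0.22  0.27 -0.08] q [-0.33  0.38  2.01  0.15  0.84 -0.73]
rot to go (4deg units) [ 0.05  0.03 -0.06]
```

View pics/f_t.png

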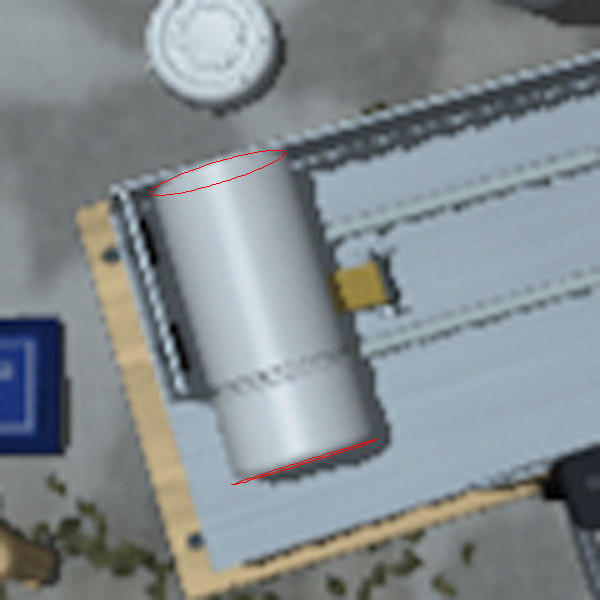

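The overlay for the goal pose matches the tin, with its base edge at the wall (150-285, 150-195) and its lid at (232-378, 440-485); the catch shows up behind it at (360,287). I'll check the side view as well.

View pics/f_s.png

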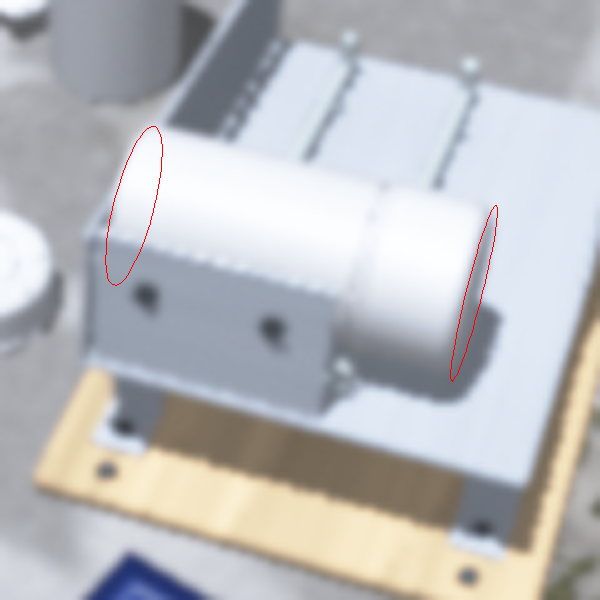

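The side view agrees: the base is at the wall and the lid face lies along the predicted outline (450-497, 205-380).

```bash
python3 -c "
from rig import robot;print(robot.hand_in())"
```

```text
the job is handed in; nothing more can be done
None
```

I rolled the tin up over the catch to the buffers, where the catch now holds it, then pushed its base against the tall wall until the wall pushed back, and handed the job in at about 18 s.

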